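Edge a brass escutcheon out of the filing block and lay it on the polishing rest

ROBOT

A 7-joint arm with a two-finger parallel gripper is mounted at the origin on the work surface. World frame = base frame: x ahead of the robot, y to its left, z up, the work surface at z = 0. Lengths are in mm, angles in degrees, forces in N, time in s.
With the tool pointing down it reaches from about 425 to 875 mm from the base axis. Payload 8.4 kg.
Tool frame: the origin (TCP) lies between the finger pads; the fingertips stand 14 mm ahead of it and the grasp point (between the pads) lies 5 mm behind it; z points along the fingers, y is the direction in which the jaws open and shut (so a half turn about z gives the same grasp; the last joint's range is limited). The gripper opens to 87 mm and grips with 3 to 60 N. Pads are 19 mm wide; open, the fingers measure 117 mm over their backs; the gripper's body (75 mm by 190 mm) begins 51 mm behind the grasp point.
Start: joints at [57.915, 19.091, 2.286, 83.961, -0.768, 76.965, -3.352], TCP at [289.007, -582.185, 236.546] pointing down, gripper open.
Joint ranges: [-147.57, 147.57], [-21.85, 119.76], [-74.77, 79.35], [14.55, 137.4], [-85.83, 265.84], [4.83, 119.75], [-152.11, 152.11]. Speed limits (degrees/s): [127.2, 127.2, 159.86, 159.86, 180, 180, 180].

INTERFACE

Orientations are given as [roll, pitch, yaw] about the fixed x, y, z axes, in that order (R = Rz(yaw) Ry(pitch) Rx(roll)).
In Python, from rig import manip, imaging gives the robot as it stands.
- The arm moves only by the tool servo_tool, never from a script. Its argument "plan" is one flat list of numbers, 7 for each row, row after row: the shift along the world's x, y, z in mm, then the turn, a rotation vector about the world's x, y, z in rad, then the closure, from -1 (fully open) to 1 (shut), so that 0 is half open. In form: [tx, ty, tz, ax, ay, az, jaw, tx, ty, tz, ax, ay, az, jaw, ...]. A call has exactly 5 rows; each row is the pose to reach, as a shift and turn from the pose commanded when the call began; what a row does not reach only later rows make up. A row lasts 1/12 s, in which the tool goes at most 41.7 mm and 7.16 degrees, less where a joint would pass 70% of its speed; a pose out of reach is approached as far as the arm can. A call with a gripper value outside its range is refused whole. The fingers move at their own pace and stop on an object; "grip_force" is the grip in N (left out, the last holds). Time passes only in rows, so rows that repeat a pose let the fingers close, or fill a call up. It gives the time, the measured TCP pose, the force and the opening at its end, in the units of the state.
- manip.get_obs(): the state, without advancing time (a new reading comes with each control period).
- imaging.snapshot(name): name is "scene" or "top" or "wrist"; returns (picture, depth): 480x640x3 uint8, red, green, blue; 480x640 float32, mm along the optical axis (not along the pixel's ray), 0 where there is no reading.
- imaging.camera_params(name): a dict with "fx", "fy", "cx", "cy" (pixels), "R" (3x3) and "t" (3): a world point X has camera coordinates R X + t; the wrist camera has in their place "hand_eye" (4x4, takes a point from camera to tool coordinates, whose origin is the TCP and whose axes are the flange's). Camera axes: x right, y down, z forward; pixel columns grow to the right and rows downward; lengths in mm; the calibration is good to about 2 mm. A picture is of the moment at which its call begins: read the wrist's pose just before it. camera_params takes no time and is no camera call.
- manip.close_job(): hands the job in, once; it reports no verdict.
The state is a dict: "clock": time; "joint_positions": joint angles; "qd": joint speeds; "joint_torque": joint torques, N m; "eef_pos": TCP position; "orientation": TCP orientation; "ft_force": force on the tool from outside, world axes, zero at the start; "moment": the same for the moment, N m; "finger_gap": finger opening in mm.
Only numpy, scipy, OpenCV 4.12 (cv2) and the standard library are available. Lean on these libraries where they do the work, as an engineer would, in place of code of your own. Each camera call takes 0.05 s, during which the arm holds its last target. There are 200 camera calls.

TASK

The brass door escutcheon lies sunk between the steel guides of the filing block, where its sides cannot be gripped: feel for its top, press on it lightly, never hard, and edge it along the channel out over the block's open front end until enough overhangs to pinch, without letting it tip off. Then pinch the overhanging part by its two long sides, lift it clear of the block, and lay it flat, lengthwise and centred on the narrow felt-topped polishing rest, and let go. Leave all the other things where they are, and do not drop the escutcheon.

Things in the scene. Friction and masses are not known exactly. Their poses are not given: they have to be found in the camera images.
- loupe: Tortoiseshell loupe, a 40 mm wide, 26 mm high cup with a flat handle; bystander. Origin under the cup.
- bowl: Grey enamel bowl, 150 mm across, 50 mm high; bystander. Origin under its centre.
- padlock: Brass padlock lying flat, 80 x 42 x 18 mm; bystander. Origin under its body.
- polish: Round tin of polish, 64 mm across, 55 mm high; bystander. Origin under its centre.
- brush: Brush lying flat, 160 mm long; bystander.
- key_a: Uncut steel key, 70 mm long, 3 mm thick, lying flat; bystander.
- key_b: Another such key; bystander.
- lock_barrel: Brass lock barrel standing on end, 32 mm across, 32 mm high; bystander. Origin under its centre.
- escutcheon_center (a point): Centre, half-way up its flange, of the brass door escutcheon: a flat flange 130 long (x axis) x 54 wide (y) x 10 mm thick (z up) with a flat raised panel 124 x 48 mm on top. It weighs 0.3 to 0.45 kg. It starts in the filing block's channel, about 2 mm clear of the guide on either side and 2 to 10 mm short of the rear stop, below the top of guides and stop.
- escutcheon: The same; origin at the centre of its underside. The panel is rigid, but its top stands 1 to 11 mm above the flange, differing from one escutcheon to the next and not measured: find it by touch, slowly (10 mm/s or less). Shut fingers pressing down on it with 10 to 15 N drag it along; with under about 8 N they may slip. Over 25 N between escutcheon and block (weight included) mars it.
- block_edge (a point): Middle of the open front edge of the filing block's bed, at bed height, 50 mm above the counter. x runs along the channel from this edge to the rear stop (the plate comes out towards -x), y across, z up. The escutcheon's centre starts 70 to 78 mm from here along x; bring it to 12 to 25 mm (overhang 40 to 53 mm), flat on the bed, before pinching; at 0 it tips off. Below is only the counter.
- block: Filing block, fixed; origin under its centre on the counter, axes as block_edge. Plywood, 160 long x 86 wide x 50 mm high; on it two dark steel guides (22 mm high, 14 mm wide, full length, 58 mm apart inside) and a steel stop of the same height across the rear end, its inner face 145 mm from the front edge. Shut fingers go down between the guides.
- rest_top (a point): Centre of the felt top of the polishing rest (fixed), 50 mm above the counter: an upright wooden rib 120 long (x axis) x 30 wide (y) on a foot 150 x 90 x 8 mm. Fingers that hold the escutcheon by its long sides pass down either side of the rib. The escutcheon's long axis goes along this x axis (either way round), its centre over this point within 20 mm lengthwise, 10 mm crosswise.
Mind the look-alikes: they are no part of the job. What is shaped like the block but purple or red is not meant.

How it is judged:
By the outcome, as a careful person would: the job done as asked, in the order asked, and still so for the second after the job is handed in, with the robot touching nothing.
It also fails if it takes over 70 s, if anything falls off the work surface, if the arm or the gripper's body presses on something with over 40 N, if the wrist force passes 120 N, or if a joint passes its speed limit or range.

## Working session

There is one attempt and no reset: what is moved stays moved. The work goes in short steps, Python scripts to look and compute and a tool call to move; the robot and the scene stay as the last step left them, time stands still between calls to the robot, and variables do not carry over. Pictures are saved under pics/ and viewed, about 8 in all and at most 12, crops included, and the job is handed in when it is done.

Besides the shell and the picture viewer there is one more tool, called after "Emit:" as a command line: name --argument value ..., lists and objects as JSON in quotes. servo_tool: Moves the arm, as the interface text tells. Its arguments: {"type":"object","properties":{"plan":{"type":"array"},"grip_force":{"type":"number"}},"required":["plan"]}

```bash
mkdir -p pics; ls; cat > h.py <<'E'
import numpy as np, cv2, sys
sys.path.insert(0,'.')
from rig import manip, imaging
from scipy.spatial.transform import Rotation as Ro
def cam(name):
    o=manip.get_obs(); p=imaging.camera_params(name); im,d=imaging.snapshot(name)
    K=(p['fx'],p['fy'],p['cx'],p['cy'])
    if 'R' in p: R=np.array(p['R']); t=np.array(p['t']); A=R.T; b=-R.T@t
    else:
        H=np.array(p['hand_eye']); Rt=Ro.from_euler('xyz',o['orientation'],degrees=True).as_matrix()
        A=Rt@H[:3,:3]; b=Rt@H[:3,3]+np.array(o['eef_pos'])
    np.savez(''+name+'.npz',im=im,d=d,K=K,A=A,b=b); return im,d
def load(name): return np.load(''+name+'.npz')
def pts(s,uv,z=None):
    fx,fy,cx,cy=s['K']; out=[]
    for u,v in uv:
        r=np.array([(u-cx)/fx,(v-cy)/fy,1.])
        w=s['A']@r
        k=float(np.median([x for x in s['d'][int(v)-1:int(v)+2,int(u)-1:int(u)+2].ravel()])) if z is None else (z-s['b'][2])/w[2]
        out.append(s['b']+k*w)
    return np.round(out,1)
E
python3 - <<'E'
from h import *
for n in('scene','top'):
    im,d=cam(n); cv2.imwrite(f'pics/{n}0.png',im[:,:,::-1])
print(manip.get_obs())
E
```

```text
pics
{'clock': 0.1, 'joint_positions': array([57.91475781, 19.12760314,  2.28401324, 84.00742985, -0.76852245,
       76.96550657, -3.35030827]), 'qd': array([-0.04194582, -0.07876743,  0.03625693, -0.10703721,  0.0566018 ,
       -0.00783202, -0.02952364]), 'joint_torque': array([ 3.62172781e-03, -6.57818484e+01,  1.33968037e+00, -4.04707682e+01,
       -5.97975799e-02,  4.09733271e-02,  1.39195104e-04]), 'eef_pos': array([ 288.82921595, -581.83787572,  235.73698482]), 'orientation': array([-1.79914825e+02,  4.75761323e-03,  2.64024442e+01]), 'ft_force': array([ 0.45348664, -0.39164267,  0.02495011]), 'moment': array([0.00671528, 0.0016003 , 0.06475099]), 'finger_gap': 87.12891173463514}
```

View pics/top0.png

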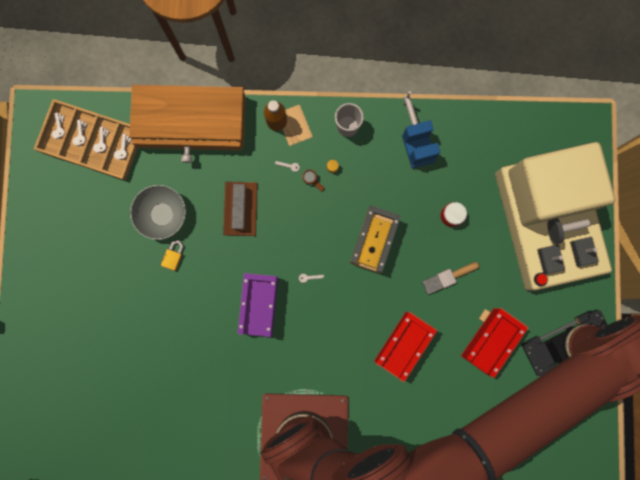

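View pics/scene0.png

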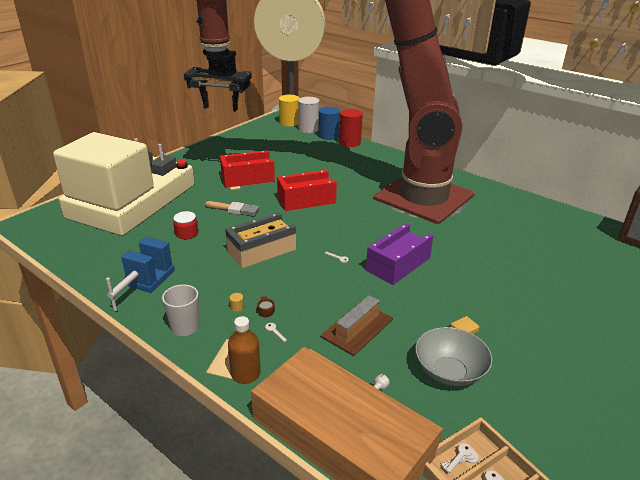

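The block is plywood with a brass plate, at top px (376,240). Its look-alikes are purple (258,306), red (407,346) and red (496,342), and none of these is meant. The rest is the felt-topped rib at (240,208). Next is a close crop of both.

```bash
python3 - <<'E'
from h import *
s=load('top'); im=s['im']
a=cv2.resize(im[195:285,335:415],None,fx=5,fy=5,interpolation=2)
b=cv2.resize(im[170:260,205:275],None,fx=5,fy=5,interpolation=2)
cv2.imwrite('pics/crop1.png',np.hstack([a,b])[:,:,::-1])
print(s['b'],s['A'])
print(pts(s,[(376,240),(305,430),(240,208),(258,306)]))
E
```

```text
[ 364.27639918  -26.46611748 1706.52651246] [[ 2.36273178e-02 -9.95328552e-01  9.36099513e-02]
 [-9.99720504e-01 -2.35997760e-02  1.40138104e-03]
 [ 8.14339323e-04 -9.36168986e-02 -9.95607962e-01]]
[[ 532.7 -181.5   61.2]
 [  81.5   -7.8  302.5]
 [ 612.2  186.2   48.5]
 [ 349.9  128.9   48.6]]
```

View pics/crop1.png

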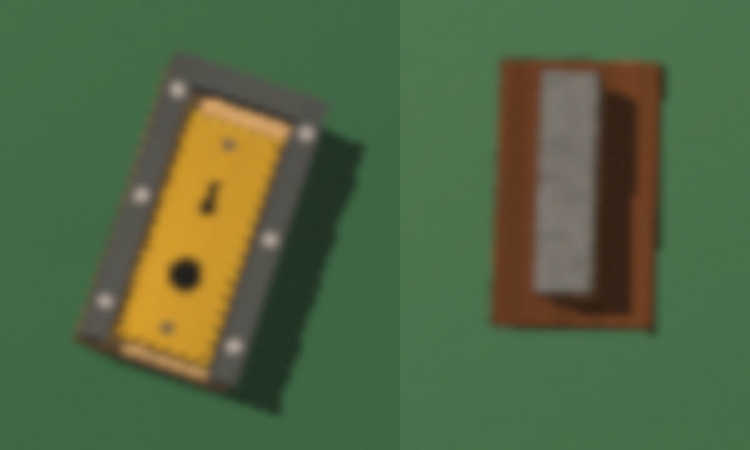

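The crop shows the steel guides around the brass plate. The stop is at the far end (top) and the open front is toward the robot (bottom). The rest rib is on the right.

```bash
python3 - <<'E'
from h import *
s=load('top')
P=pts(s,[(335+u/5-.4,195+v/5-.4) for u,v in[(80,338),(235,388),(328,102),(176,52)]],72)
Q=pts(s,[(205+u/5-.4,170+v/5-.4) for u,v in[(134,293),(194,293),(199,70),(141,70)]],50)
for X in(P,Q):
    f=(X[0]+X[1])/2;r=(X[2]+X[3])/2;d=r-f
    print('front',f,'rear',r,'mid',(f+r)/2,'len',np.linalg.norm(d),'wid',np.linalg.norm(X[1]-X[0]),np.linalg.norm(X[3]-X[2]),'ang',np.degrees(np.arctan2(d[1],d[0])))
p=imaging.camera_params('wrist');print(p)
E
```

```text
front [ 458.75 -155.35   72.  ] rear [ 612.45 -203.2    72.  ] mid [ 535.6   -179.275   72.   ] len 160.97612400601528 wid 85.86931931720433 85.12326356525577 ang -17.292449399877682
front [556.9  191.05  50.  ] rear [678.6 192.1  50. ] mid [617.75  191.575  50.   ] len 121.70452949664615 wid 32.30990560184289 31.410189429546588 ang 0.4943227263914107
{'fx': 349.50079753929003, 'fy': 349.50079753929003, 'cx': 319.2775217778188, 'cy': 243.32045125955665, 'hand_eye': array([[-1.33026752e-03, -9.52406108e-01, -3.04829190e-01,
         8.47062943e+01],
       [ 9.99999100e-01, -1.21314846e-03, -5.73620646e-04,
         4.57784030e-01],
       [ 1.76516744e-04, -3.04829678e-01,  9.52406865e-01,
        -1.48282812e+02],
       [ 0.00000000e+00,  0.00000000e+00,  0.00000000e+00,
         1.00000000e+00]])}
```

The measured sizes match the given ones (161x86 and 121x32). I'll move to a hover over the rear part of the plate and shut the fingers on the way.

Emit:
servo_tool --plan '[13.5, 20, 0, 0, 0, -0.038, 1, 27, 40, 0, 0, 0, -0.076, 1, 40.5, 60, 0, 0, 0, -0.114, 1, 54, 79, 0, 0, 0, -0.152, 1, 67.5, 99, 0, 0, 0, -0.19, 1]' --grip_force 20

```text
clock: 0.52
eef_pos: [356.8, -482.1, 236.1]
orientation: [-180.0, 0.0, 15.4]
ft_force: [0.1, -0.6, -0.1]
finger_gap: 61.3
```

Emit:
servo_tool --plan '[13.5, 20, 0, 0, 0, -0.038, 1, 27, 40, 0, 0, 0, -0.076, 1, 40.5, 60, 0, 0, 0, -0.114, 1, 54, 79, 0, 0, 0, -0.152, 1, 67.5, 99, 0, 0, 0, -0.19, 1]'

```text
clock: 0.93
eef_pos: [424.3, -383.1, 236.2]
orientation: [-180.0, 0.0, 4.5]
ft_force: [-0.2, -0.0, 0.1]
finger_gap: 28.1
```

Emit:
servo_tool --plan '[13.5, 20, 0, 0, 0, -0.038, 1, 27, 40, 0, 0, 0, -0.076, 1, 40.5, 60, 0, 0, 0, -0.114, 1, 54, 79, 0, 0, 0, -0.152, 1, 67.5, 99, 0, 0, 0, -0.19, 1]'

```text
clock: 1.35
eef_pos: [491.8, -284.2, 236.2]
orientation: [-180.0, 0.0, -6.4]
ft_force: [0.5, -0.5, 0.1]
finger_gap: 1.7
```

Emit:
servo_tool --plan '[17, 25, -10, 0, 0, -0.048, 1, 34, 50, -20, 0, 0, -0.096, 1, 51, 75, -30, 0, 0, -0.144, 1, 67.5, 98.6, -40, 0, 0, -0.193, 1, 67.5, 98.6, -40, 0, 0, -0.193, 1]'

```text
clock: 1.77
eef_pos: [560.9, -179.4, 194.0]
orientation: [-179.8, 0.2, -17.0]
ft_force: [-0.8, 0.2, -0.2]
finger_gap: 0.4
```

```bash
python3 - <<'E'
from h import *
im,d=cam('wrist'); cv2.imwrite('pics/w1.png',im[:,:,::-1])
o=manip.get_obs();print(o)
E
```

```text
{'clock': 1.8167, 'joint_positions': array([ 22.97217117,  14.14095206, -10.81725163,  95.36441228,
         2.6741983 ,  70.90508505, -95.41675574]), 'qd': array([ 2.47583317, -1.37704218,  3.11089823, -0.44415083,  1.15004604,
        0.87268071,  3.34426663]), 'joint_torque': array([ -2.01138474, -56.87790513,  -2.87683435, -39.09870386,
        -0.29750146,  -0.3860635 ,  -1.11869227]), 'eef_pos': array([ 559.74875895, -182.54025181,  194.85873052]), 'orientation': array([-1.79911116e+02,  1.57067404e-01, -1.70098257e+01]), 'ft_force': array([-0.48647752, -0.29854258,  0.78222838]), 'moment': array([ 0.03533721,  0.0650842 , -0.01716335]), 'finger_gap': 0.3279588399708091}
```

View pics/w1.png

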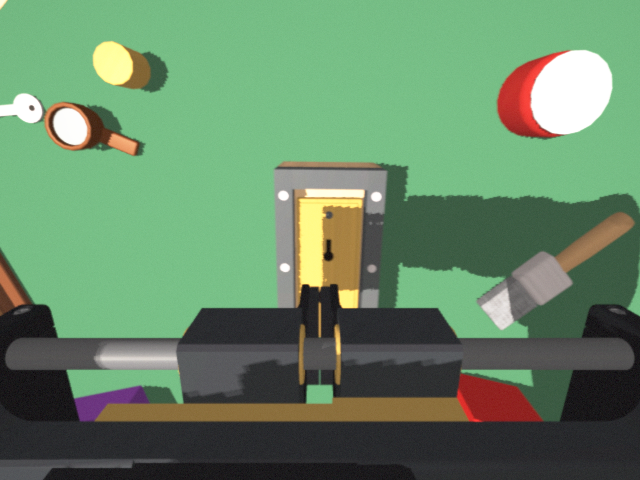

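The wrist view shows the stop's outer edge at (277,169)-(385,169) and the plate's rear edge at about (300,199)-(362,199). The keyhole is at (328,250), and the fingers are over the plate's axis.

```bash
python3 - <<'E'
from h import *
s=load('wrist')
a=np.radians(-17.3); e=np.array([458.75,-155.35]); ux=np.array([np.cos(a),np.sin(a)]); uy=np.array([-ux[1],ux[0]])
def blk(P): return [(round(float((p[:2]-e)@ux),1),round(float((p[:2]-e)@uy),1)) for p in P]
A=pts(s,[(277,169),(385,169),(276,300),(380,300)],72)
print('stop/guide',A.tolist(),blk(A)); 
v1=A[0]-A[2];v2=A[1]-A[3];print([np.degrees(np.arctan2(v[1],v[0])) for v in(v1,v2)])
B=pts(s,[(300,199),(362,199),(328,215),(328,250)],64)
print('plate',blk(B)); print('depth z',pts(s,[(345,230),(312,230),(284,250),(376,250),(330,195)])[:,2])
print(manip.get_obs()['eef_pos'],blk([manip.get_obs()['eef_pos']]))
cv2.imwrite('pics/w1c.png',cv2.resize(s['im'][150:320,250:410],None,fx=3.5,fy=3.5,interpolation=2)[:,:,::-1])
E
```

```text
stop/guide [[625.3, -165.1, 72.0], [601.2, -243.5, 72.0], [521.2, -127.8, 72.0], [495.1, -213.1, 72.0]] [(161.9, 40.2), (162.2, -41.8), (51.4, 44.9), (51.9, -44.3)]
[np.float64(-19.713075101578386), np.float64(-15.988180544753732)]
plate [(137.5, 23.5), (137.6, -26.2), (124.3, 0.9), (94.2, 0.6)]
depth z [61.7 61.9 72.4 71.7 49.9]
[ 559.74875895 -182.54025181  194.85873052] [(104.5, 4.1)]
```

View pics/w1c.png

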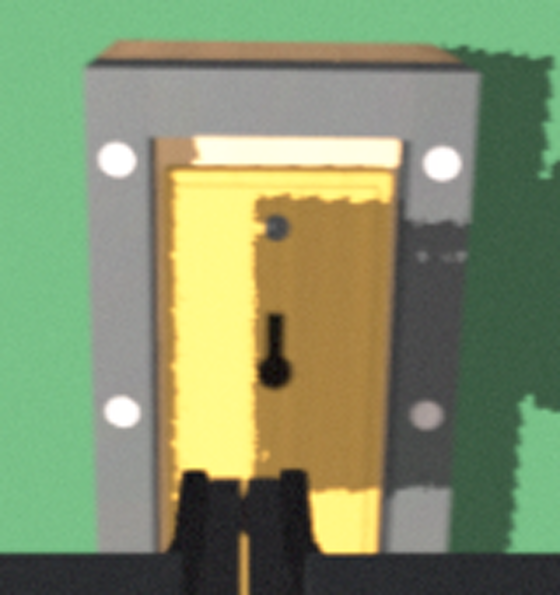

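Emit:
servo_tool --plan '[0, 0, -25, 0, 0, 0, 1, 0, 0, -50, 0, 0, 0, 1, 0, 0, -75, 0, 0, 0, 1, 0, 0, -93, 0, 0, 0, 1, 0, 0, -103, 0, 0, 0, 1]'

```text
clock: 2.23
eef_pos: [557.1, -187.5, 91.1]
orientation: [180.0, 0.2, -17.4]
ft_force: [-0.6, -0.4, -0.0]
finger_gap: 0.5
```

Emit:
servo_tool --plan '[0, 0, -0.8, 0, 0, 0, 1, 0, 0, -1.6, 0, 0, 0, 1, 0, 0, -2.4, 0, 0, 0, 1, 0, 0, -3.2, 0, 0, 0, 1, 0, 0, -4, 0, 0, 0, 1]'

```text
clock: 2.65
eef_pos: [559.7, -186.9, 90.7]
orientation: [180.0, -0.1, -17.3]
ft_force: [0.4, 0.1, 0.6]
finger_gap: 0.6
```

Emit:
servo_tool --plan '[0, 0, -0.8, 0, 0, 0, 1, 0, 0, -1.6, 0, 0, 0, 1, 0, 0, -2.4, 0, 0, 0, 1, 0, 0, -3.2, 0, 0, 0, 1, 0, 0, -4, 0, 0, 0, 1]'

```text
clock: 3.07
eef_pos: [559.0, -186.6, 85.5]
orientation: [-180.0, 0.0, -17.3]
ft_force: [-1.0, 0.3, -0.1]
finger_gap: 0.3
```

Emit:
servo_tool --plan '[0, 0, -0.4, 0, 0, 0, 1, 0, 0, -0.8, 0, 0, 0, 1, 0, 0, -1.2, 0, 0, 0, 1, 0, 0, -1.6, 0, 0, 0, 1, 0, 0, -2, 0, 0, 0, 1]'

```text
clock: 3.48
eef_pos: [559.0, -186.6, 83.5]
orientation: [-180.0, -0.0, -17.3]
ft_force: [0.5, -0.4, 0.6]
finger_gap: -0.2
```

Tracking is exact and there is no contact yet.

Emit:
servo_tool --plan '[0, 0, -0.4, 0, 0, 0, 1, 0, 0, -0.8, 0, 0, 0, 1, 0, 0, -1.2, 0, 0, 0, 1, 0, 0, -1.6, 0, 0, 0, 1, 0, 0, -2, 0, 0, 0, 1]'

```text
clock: 3.9
eef_pos: [559.0, -186.6, 81.5]
orientation: [-180.0, 0.0, -17.3]
ft_force: [-0.1, -0.6, -0.2]
finger_gap: 0.7
```

Emit:
servo_tool --plan '[0, 0, -0.4, 0, 0, 0, 1, 0, 0, -0.8, 0, 0, 0, 1, 0, 0, -1.2, 0, 0, 0, 1, 0, 0, -1.6, 0, 0, 0, 1, 0, 0, -2, 0, 0, 0, 1]'

```text
clock: 4.32
eef_pos: [559.0, -186.6, 79.5]
orientation: [-180.0, 0.0, -17.3]
ft_force: [0.2, -0.8, -0.1]
finger_gap: 0.3
```

Emit:
servo_tool --plan '[0, 0, -0.4, 0, 0, 0, 1, 0, 0, -0.8, 0, 0, 0, 1, 0, 0, -1.2, 0, 0, 0, 1, 0, 0, -1.6, 0, 0, 0, 1, 0, 0, -2, 0, 0, 0, 1]'

```text
clock: 4.73
eef_pos: [559.0, -186.6, 77.5]
orientation: [-180.0, -0.0, -17.3]
ft_force: [-0.6, -0.2, 0.4]
finger_gap: 0.3
```

Contact is expected near 76, so I'm using smaller steps.

Emit:
servo_tool --plan '[0, 0, -0.3, 0, 0, 0, 1, 0, 0, -0.6, 0, 0, 0, 1, 0, 0, -0.9, 0, 0, 0, 1, 0, 0, -1.2, 0, 0, 0, 1, 0, 0, -1.5, 0, 0, 0, 1]'

```text
clock: 5.15
eef_pos: [559.0, -186.6, 76.0]
orientation: [-180.0, -0.0, -17.3]
ft_force: [-0.2, -0.6, -0.3]
finger_gap: 0.7
```

Emit:
servo_tool --plan '[0, 0, -0.2, 0, 0, 0, 1, 0, 0, -0.4, 0, 0, 0, 1, 0, 0, -0.6, 0, 0, 0, 1, 0, 0, -0.8, 0, 0, 0, 1, 0, 0, -1, 0, 0, 0, 1]'

```text
clock: 5.57
eef_pos: [559.0, -186.6, 75.8]
orientation: [180.0, -0.0, -17.3]
ft_force: [-3.7, 1.9, 10.1]
finger_gap: 0.3
```

Contact is at TCP z≈75.9, so the panel top is about 61.8 mm (1.8 mm above the flange). Stiffness is about 12 N/mm. Dragging starts gently along (-0.955, 0.297).

Emit:
servo_tool --plan '[-1, 0.3, -0.15, 0, 0, 0, 1, -1.9, 0.6, -0.15, 0, 0, 0, 1, -2.9, 0.9, -0.15, 0, 0, 0, 1, -3.8, 1.2, -0.15, 0, 0, 0, 1, -4.8, 1.5, -0.15, 0, 0, 0, 1]'

```text
clock: 5.98
eef_pos: [555.4, -185.4, 75.8]
orientation: [-180.0, -0.2, -17.3]
ft_force: [1.9, -1.4, 6.0]
finger_gap: 0.3
```

Emit:
servo_tool --plan '[-1, 0.3, -0.2, 0, 0, 0, 1, -1.9, 0.6, -0.4, 0, 0, 0, 1, -2.9, 0.9, -0.5, 0, 0, 0, 1, -3.8, 1.2, -0.5, 0, 0, 0, 1, -4.8, 1.5, -0.5, 0, 0, 0, 1]'

```text
clock: 6.4
eef_pos: [551.2, -184.1, 75.8]
orientation: [-180.0, -0.2, -17.3]
ft_force: [3.0, -1.1, 8.1]
finger_gap: 0.6
```

Emit:
servo_tool --plan '[-1, 0.3, -0.2, 0, 0, 0, 1, -1.9, 0.6, -0.4, 0, 0, 0, 1, -2.9, 0.9, -0.5, 0, 0, 0, 1, -3.8, 1.2, -0.6, 0, 0, 0, 1, -4.8, 1.5, -0.6, 0, 0, 0, 1]'

```text
clock: 6.82
eef_pos: [547.0, -182.7, 75.8]
orientation: [-180.0, -0.3, -17.3]
ft_force: [3.6, -1.3, 9.3]
finger_gap: 0.6
```

Emit:
servo_tool --plan '[-1.4, 0.4, -0.2, 0, 0, 0, 1, -2.9, 0.9, -0.4, 0, 0, 0, 1, -4.3, 1.3, -0.5, 0, 0, 0, 1, -5.7, 1.8, -0.5, 0, 0, 0, 1, -7.2, 2.2, -0.5, 0, 0, 0, 1]'

```text
clock: 7.23
eef_pos: [540.4, -180.6, 75.7]
orientation: [-180.0, -0.4, -17.3]
ft_force: [5.2, -1.9, 12.5]
finger_gap: 0.3
```

```bash
python3 - <<'E'
from h import *
print(manip.get_obs()['eef_pos'],manip.get_obs()['ft_force'])
im,d=cam('wrist')
s=load('wrist')
a=np.radians(-17.3); e=np.array([458.75,-155.35]); ux=np.array([np.cos(a),np.sin(a)]); uy=np.array([-ux[1],ux[0]])
print(manip.get_obs()['ft_force'])
cv2.imwrite('pics/w2.png',np.vstack([im[0:330,120:520]])[:,:,::-1])
E
```

```text
[ 540.36071632 -180.6211328    75.74132826] [ 5.24122786 -1.90136857 12.53949139]
[ 4.1264078  -0.85727963 12.94841275]
```

View pics/w2.png

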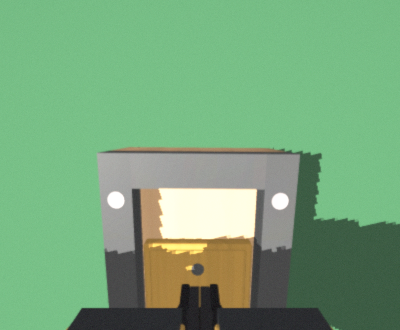

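The plate is moving: its rear edge is now at full px (320,240), clear of the stop. I'll measure it.

```bash
cat >> h.py <<'E'
e=np.array([458.75,-155.35]); a_=np.radians(-17.3); ux=np.array([np.cos(a_),np.sin(a_)]); uy=np.array([-ux[1],ux[0]])
def blk(P): return [(round(float((p[:2]-e)@ux),1),round(float((p[:2]-e)@uy),1)) for p in P]
E
python3 - <<'E'
from h import *
s=load('wrist')
print('stop',blk(pts(s,[(222,153),(418,153)],72)),'inner stop edge',blk(pts(s,[(320,188)],72)))
print('plate rear',blk(pts(s,[(320,240)],60)),'panel',blk(pts(s,[(320,246)],61.8)),'hole',blk(pts(s,[(318,269)],61.8)))
print('tcp',blk([manip.get_obs()['eef_pos']]))
E
```

```text
stop [(161.7, 41.2), (161.7, -41.7)] inner stop edge [(146.9, -0.3)]
plate rear [(119.6, -0.2)] panel [(117.1, -0.2)] hole [(105.0, 0.8)]
tcp [(85.2, 0.2)]
```

Emit:
servo_tool --plan '[-1.9, 0.6, 0, 0, 0, 0, 1, -3.8, 1.2, 0, 0, 0, 0, 1, -5.7, 1.8, 0, 0, 0, 0, 1, -7.6, 2.4, 0, 0, 0, 0, 1, -9.55, 2.97, 0, 0, 0, 0, 1]'

```text
clock: 7.7
eef_pos: [530.8, -177.7, 75.8]
orientation: [-180.0, -0.4, -17.3]
ft_force: [4.6, -2.3, 12.4]
finger_gap: 0.3
```

Emit:
servo_tool --plan '[-1.9, 0.6, 0, 0, 0, 0, 1, -3.8, 1.2, 0, 0, 0, 0, 1, -5.7, 1.8, 0, 0, 0, 0, 1, -7.6, 2.4, 0, 0, 0, 0, 1, -9.55, 2.97, 0, 0, 0, 0, 1]'

```text
clock: 8.12
eef_pos: [521.3, -174.7, 75.7]
orientation: [-180.0, -0.4, -17.3]
ft_force: [4.6, -2.1, 12.2]
finger_gap: 0.5
```

Emit:
servo_tool --plan '[-1.9, 0.6, 0, 0, 0, 0, 1, -3.8, 1.2, 0, 0, 0, 0, 1, -5.7, 1.8, 0, 0, 0, 0, 1, -7.6, 2.4, 0, 0, 0, 0, 1, -9.55, 2.97, 0, 0, 0, 0, 1]'

```text
clock: 8.53
eef_pos: [511.8, -171.7, 75.7]
orientation: [-180.0, -0.4, -17.3]
ft_force: [5.2, -2.0, 11.9]
finger_gap: 0.6
```

```bash
python3 - <<'E'
from h import *
im,d=cam('wrist')
print(blk([manip.get_obs()['eef_pos']]),manip.get_obs()['ft_force'])
cv2.imwrite('pics/w3.png',cv2.resize(im[130:330,200:440],None,fx=3,fy=3,interpolation=2)[:,:,::-1])
E
```

```text
[(55.2, 0.1)] [ 3.44760329 -0.09336038 13.34377694]
```

View pics/w3.png

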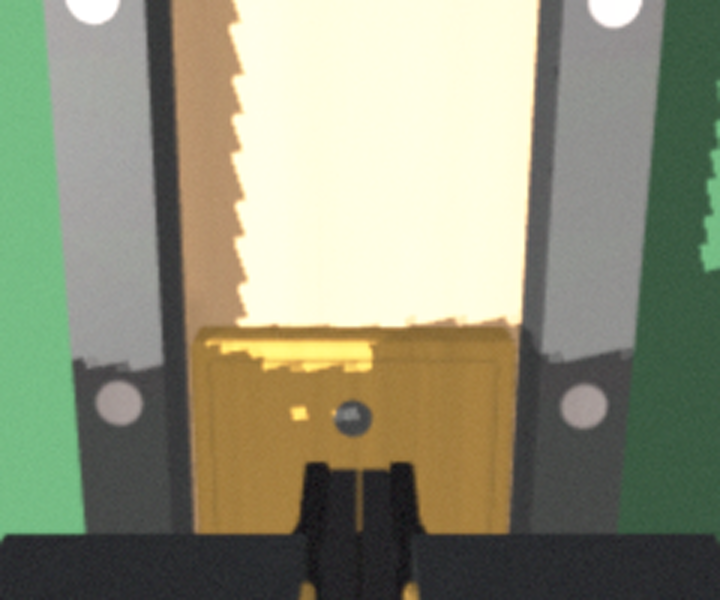

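The screw hole stayed at px (317,269), so there was no slip and the centre is about 23 mm from the edge. I'll push 5 mm more, then lift off.

Emit:
servo_tool --plan '[-1.2, 0.4, 0, 0, 0, 0, 1, -2.4, 0.8, 0, 0, 0, 0, 1, -3.6, 1.1, 0, 0, 0, 0, 1, -4.8, 1.5, 0, 0, 0, 0, 1, -4.8, 1.5, 0, 0, 0, 0, 1]'

```text
clock: 9.0
eef_pos: [506.9, -170.2, 75.7]
orientation: [-180.0, -0.4, -17.3]
ft_force: [4.6, -1.2, 13.5]
finger_gap: 0.5
```

Emit:
servo_tool --plan '[0, 0, 1, 0, 0, 0, 1, 0, 0, 4, 0, 0, 0, 1, 0, 0, 15, 0, 0, 0, 1, 0, 0, 35, 0, 0, 0, 1, 0, 0, 60, 0, 0, 0, 1]'

```text
clock: 9.42
eef_pos: [502.3, -168.9, 132.8]
orientation: [-180.0, 0.2, -17.3]
ft_force: [-0.1, -0.8, 0.1]
finger_gap: 0.3
```

Emit:
servo_tool --plan '[0, 0, 20, 0, 0, 0, -1, 0, 0, 40, 0, 0, 0, -1, 0, 0, 60, 0, 0, 0, -1, 0, 0, 60, 0, 0, 0, -1, 0, 0, 60, 0, 0, 0, -1]'

```text
clock: 9.83
eef_pos: [504.2, -169.5, 194.6]
orientation: [-180.0, -0.1, -17.3]
ft_force: [-0.2, -0.2, -0.2]
finger_gap: 26.1
```

```bash
python3 - <<'E'
from h import *
im,d=cam('top'); cv2.imwrite('pics/t4.png',cv2.resize(im[200:290,330:420],None,fx=6,fy=6,interpolation=2)[:,:,::-1])
im2,d=cam('wrist')
cv2.imwrite('pics/w4.png',np.hstack([cv2.resize(im[200:290,335:415],(320,360),interpolation=2),cv2.resize(im2,(480,360),interpolation=3)])[:,:,::-1])
o=manip.get_obs();print(o['eef_pos'],o['orientation'],o['ft_force'],blk([o['eef_pos']]))
E
```

```text
[ 503.26281919 -169.3072632   192.68463249] [ 1.79998667e+02  8.31920739e-02 -1.73179466e+01] [-0.43200537  0.60077201 -1.78482085] [(46.6, -0.1)]
```

View pics/w4.png

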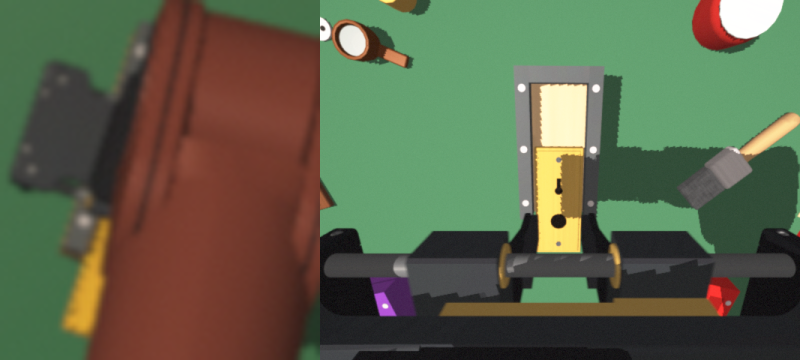

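```bash
python3 - <<'E'
from h import *
s=load('wrist')
f=lambda u,v:((u-320)*4/3,v*4/3)
print('stop',blk(pts(s,[f(515,67),f(603,67)],72)),'plate rear',blk(pts(s,[f(537,148),f(583,148)],60)))
print('guide front ends', blk(pts(s,[f(531,214)],72)))
print('depths',pts(s,[f(572,175),f(572,235),f(550,240)])[:,2])
E
```

```text
stop [(160.3, 41.9), (160.2, -41.4)] plate rear [(80.9, 24.3), (80.9, -25.5)]
guide front ends [(8.4, 32.1)]
depths [61.5 61.7 61.2]
```

The plate rear is at about 82, so the centre is about 17 mm from the edge, and depth reads it flat. Next I go over the overhang at block x≈-15, open, and descend to TCP z≈50.

Emit:
servo_tool --plan '[-15, 4.7, 0, 0, 0, 0, -1, -30, 9.3, 0, 0, 0, 0, -1, -45, 14, 0, 0, 0, 0, -1, -59.6, 18.6, 0, 0, 0, 0, -1, -59.6, 18.6, 0, 0, 0, 0, -1]'

```text
clock: 10.35
eef_pos: [441.6, -150.1, 192.1]
orientation: [180.0, 0.2, -17.3]
ft_force: [1.0, -0.1, -0.3]
finger_gap: 67.2
```

Emit:
servo_tool --plan '[0, 0, -15, 0, 0, 0, -1, 0, 0, -35, 0, 0, 0, -1, 0, 0, -55, 0, 0, 0, -1, 0, 0, -75, 0, 0, 0, -1, 0, 0, -90, 0, 0, 0, -1]'

```text
clock: 10.77
eef_pos: [443.5, -150.6, 101.0]
orientation: [-180.0, 0.1, -17.3]
ft_force: [0.7, 0.2, -0.3]
finger_gap: 86.4
```

Emit:
servo_tool --plan '[0, 0, -12, 0, 0, 0, -1, 0, 0, -24, 0, 0, 0, -1, 0, 0, -36, 0, 0, 0, -1, 0, 0, -46, 0, 0, 0, -1, 0, 0, -53, 0, 0, 0, -1]'

```text
clock: 11.18
eef_pos: [443.7, -150.7, 48.7]
orientation: [-180.0, 0.1, -17.3]
ft_force: [-0.7, 0.8, 0.7]
finger_gap: 87.3
```

Emit:
servo_tool --plan '[0, 0, 0, 0, 0, 0, -1, 0, 0, 0, 0, 0, 0, -1, 0, 0, 0, 0, 0, 0, -0.5, 0, 0, 0, 0, 0, 0, -0.2, 0, 0, 0, 0, 0, 0, 0]'

```text
clock: 11.6
eef_pos: [444.8, -151.0, 50.9]
orientation: [180.0, -0.1, -17.3]
ft_force: [-0.4, -0.3, 0.1]
finger_gap: 74.3
```

Emit:
servo_tool --plan '[0, 0, 0, 0, 0, 0, 1, 0, 0, 0, 0, 0, 0, 1, 0, 0, 0, 0, 0, 0, 1, 0, 0, 0, 0, 0, 0, 1, 0, 0, 0, 0, 0, 0, 1]' --grip_force 15

```text
clock: 12.02
eef_pos: [444.4, -150.8, 50.4]
orientation: [-180.0, -0.0, -17.3]
ft_force: [-0.4, 0.9, 1.8]
finger_gap: 53.8
```

Emit:
servo_tool --plan '[0, 0, 0, 0, 0, 0, 1, 0, 0, 0, 0, 0, 0, 1, 0, 0, 0, 0, 0, 0, 1, 0, 0, 0, 0, 0, 0, 1, 0, 0, 0, 0, 0, 0, 1]' --grip_force 58

```text
clock: 12.43
eef_pos: [444.4, -150.9, 50.4]
orientation: [-180.0, -0.0, -17.3]
ft_force: [-0.8, 1.0, 4.6]
finger_gap: 53.1
```

Gripped at 53 mm width. I'll lift gently first.

Emit:
servo_tool --plan '[0, 0, 1, 0, 0, 0, 1, 0, 0, 2, 0, 0, 0, 1, 0, 0, 4, 0, 0, 0, 1, 0, 0, 6, 0, 0, 0, 1, 0, 0, 8, 0, 0, 0, 1]'

```text
clock: 12.85
eef_pos: [444.1, -150.8, 58.3]
orientation: [-180.0, 0.0, -17.3]
ft_force: [-0.6, -1.0, -3.6]
finger_gap: 53.1
```

Emit:
servo_tool --plan '[0, 0, 4, 0, 0, 0, 1, 0, 0, 8, 0, 0, 0, 1, 0, 0, 12, 0, 0, 0, 1, 0, 0, 16, 0, 0, 0, 1, 0, 0, 20, 0, 0, 0, 1]'

```text
clock: 13.27
eef_pos: [444.4, -150.9, 78.9]
orientation: [-180.0, -0.0, -17.3]
ft_force: [1.0, 0.8, -3.8]
finger_gap: 53.3
```

```bash
python3 - <<'E'
from h import *
im,d=cam('wrist'); s=load('wrist')
o=manip.get_obs();print(o['eef_pos'],o['orientation'],o['ft_force'],o['moment'],o['finger_gap'])
cv2.imwrite('pics/w5.png',im[:,:,::-1])
E
```

```text
[ 444.87395216 -151.04329692   79.55235081] [ 1.79998711e+02 -7.50568424e-02 -1.73172334e+01] [-0.28938573 -0.49257088 -2.62051479] [0.05694965 0.08428593 0.04775452] 53.25684534926562
```

View pics/w5.png

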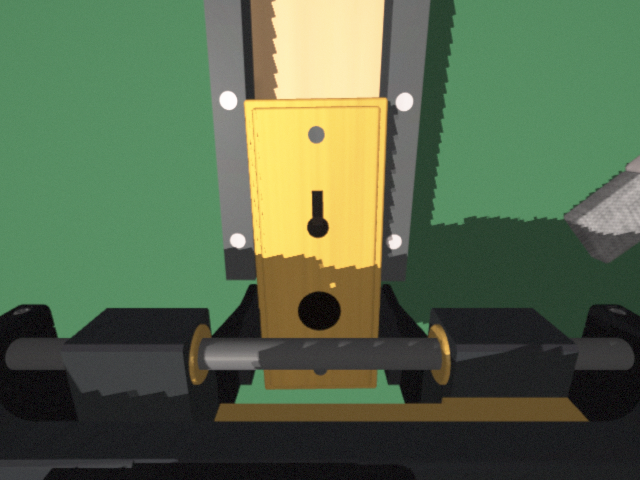

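It's held and looks level: rear edge at row 100, front edge at row 388, axis at column about 317. I'll check the tilt and the centre offset from the TCP.

```bash
python3 - <<'E'
from h import *
s=load('wrist'); t=np.array([444.87,-151.04,79.55])
P=pts(s,[(285,120),(350,120),(350,200),(290,270),(350,270)]); print(P[:,2])
R=pts(s,[(246,100),(386,98),(265,388),(377,388)],t[2]+5+5)
Q=R-t; print([(round(float(q[:2]@ux),1),round(float(q[:2]@uy),1)) for q in Q], R.mean(0)-t)
d=np.array([617.75,191.6]); th=np.radians(.5)
print('cmd tcp', d-32*np.array([np.cos(th),np.sin(th)]))
E
```

```text
[88.5 89.1 89.4 89.4 89.7]
[(95.4, 26.6), (96.1, -24.5), (-31.9, 25.9), (-32.0, -27.4)] [30.505 -9.335 10.05 ]
cmd tcp [585.75121846 191.32075086]
```

Emit:
servo_tool --plan '[0, 0, 8, 0, 0, 0, 1, 0, 0, 20, 0, 0, 0, 1, 0, 0, 34, 0, 0, 0, 1, 0, 0, 47, 0, 0, 0, 1, 4, 8, 55, 0, 0, 0, 1]'

```text
clock: 13.73
eef_pos: [448.3, -144.2, 134.9]
orientation: [180.0, -0.1, -17.4]
ft_force: [0.3, -0.4, -3.4]
finger_gap: 53.3
```

Emit:
servo_tool --plan '[7, 16, 0, 0, 0, 0.0156, 1, 14, 33, 0, 0, 0, 0.0311, 1, 21, 50, 0, 0, 0, 0.0467, 1, 28, 67, 0, 0, 0, 0.0622, 1, 35, 84, 0, 0, 0, 0.0778, 1]'

```text
clock: 14.15
eef_pos: [483.8, -56.3, 132.8]
orientation: [-180.0, 0.0, -12.7]
ft_force: [0.6, 1.0, -3.3]
finger_gap: 53.0
```

Emit:
servo_tool --plan '[7, 17, 0, 0, 0, 0.0156, 1, 14, 34, 0, 0, 0, 0.0311, 1, 21, 51, 0, 0, 0, 0.0467, 1, 28, 68, 0, 0, 0, 0.0622, 1, 35, 85, 0, 0, 0, 0.0778, 1]'

```text
clock: 14.57
eef_pos: [519.0, 27.9, 133.2]
orientation: [-180.0, 0.0, -8.3]
ft_force: [-0.2, 0.1, -3.9]
finger_gap: 53.0
```

Emit:
servo_tool --plan '[7, 17, 0, 0, 0, 0.0156, 1, 14, 34, 0, 0, 0, 0.0311, 1, 21, 51, 0, 0, 0, 0.0467, 1, 28, 68, 0, 0, 0, 0.0622, 1, 35, 85, 0, 0, 0, 0.0778, 1]'

```text
clock: 14.98
eef_pos: [554.0, 112.8, 133.2]
orientation: [-180.0, 0.0, -3.9]
ft_force: [-0.3, -0.5, -4.6]
finger_gap: 53.3
```

Emit:
servo_tool --plan '[8, 18, 0, 0, 0, 0.0156, 1, 16, 36, 0, 0, 0, 0.0311, 1, 24, 54, 0, 0, 0, 0.0467, 1, 30, 70, 0, 0, 0, 0.0622, 1, 32.4, 80.2, 0, 0, 0, 0.0778, 1]'

```text
clock: 15.4
eef_pos: [586.3, 194.3, 133.1]
orientation: [-179.9, 0.0, 0.7]
ft_force: [-0.5, 0.4, -3.1]
finger_gap: 52.7
```

Emit:
servo_tool --plan '[0, 0, 0, 0, 0, 0, 1, 0, 0, -5, 0, 0, 0, 1, 0, 0, -15, 0, 0, 0, 1, 0, 0, -25, 0, 0, 0, 1, 0, 0, -35, 0, 0, 0, 1]'

```text
clock: 15.82
eef_pos: [585.5, 189.9, 96.8]
orientation: [179.9, 0.0, 0.4]
ft_force: [0.6, -0.1, -3.7]
finger_gap: 53.1
```

```bash
python3 - <<'E'
from h import *
im,d=cam('wrist'); s=load('wrist')
o=manip.get_obs();print(o['eef_pos'],o['orientation'],o['ft_force'],o['moment'],o['finger_gap'])
print(pts(s,[(285,120),(350,120),(350,200),(290,270),(350,270)])[:,2])
cv2.imwrite('pics/w6.png',im[:,:,::-1])
E
```

```text
[584.29728126 189.62624434  94.56257995] [179.90722456   0.20980452   0.43921498] [-0.58336582 -0.52025062 -5.95868376] [-0.01698955  0.22190599 -0.01890856] 53.07405526927373
[106.5 106.6 107.  107.6 107.2]
```

View pics/w6.png

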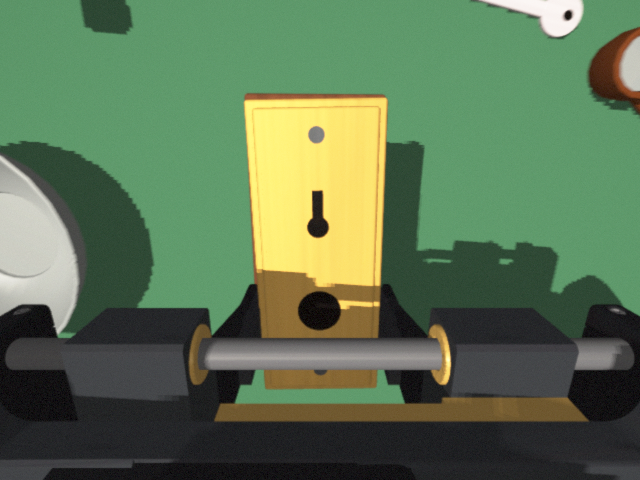

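The escutcheon is unchanged in the grip, level and on target over the rest. Lowering.

Emit:
servo_tool --plan '[0, 0, -9, 0, 0, 0, 1, 0, 0, -18, 0, 0, 0, 1, 0, 0, -27, 0, 0, 0, 1, 0, 0, -34, 0, 0, 0, 1, 0, 0, -39, 0, 0, 0, 1]'

```text
clock: 16.28
eef_pos: [585.3, 191.2, 58.1]
orientation: [180.0, 0.1, 0.5]
ft_force: [-0.6, 0.1, -3.1]
finger_gap: 53.3
```

Emit:
servo_tool --plan '[0, 0, -0.8, 0, 0, 0, 1, 0, 0, -1.6, 0, 0, 0, 1, 0, 0, -2.4, 0, 0, 0, 1, 0, 0, -3.2, 0, 0, 0, 1, 0, 0, -4, 0, 0, 0, 1]'

```text
clock: 16.7
eef_pos: [586.0, 191.4, 55.7]
orientation: [-180.0, -0.0, 0.5]
ft_force: [0.3, -0.2, -3.8]
finger_gap: 53.2
```

Emit:
servo_tool --plan '[0, 0, -0.5, 0, 0, 0, 1, 0, 0, -1, 0, 0, 0, 1, 0, 0, -1.5, 0, 0, 0, 1, 0, 0, -2, 0, 0, 0, 1, 0, 0, -2.5, 0, 0, 0, 1]'

```text
clock: 17.12
eef_pos: [585.8, 191.3, 52.8]
orientation: [-180.0, -0.0, 0.5]
ft_force: [0.6, -1.1, -3.4]
finger_gap: 52.9
```

Emit:
servo_tool --plan '[0, 0, -0.5, 0, 0, 0, 1, 0, 0, -1, 0, 0, 0, 1, 0, 0, -1.5, 0, 0, 0, 1, 0, 0, -2, 0, 0, 0, 1, 0, 0, -2.2, 0, 0, 0, 1]'

```text
clock: 17.53
eef_pos: [585.8, 191.3, 50.6]
orientation: [-180.0, -0.0, 0.5]
ft_force: [-1.1, 0.5, -2.7]
finger_gap: 52.9
```

Emit:
servo_tool --plan '[0, 0, -0.2, 0, 0, 0, 1, 0, 0, -0.4, 0, 0, 0, 1, 0, 0, -0.6, 0, 0, 0, 1, 0, 0, -0.8, 0, 0, 0, 1, 0, 0, -0.8, 0, 0, 0, 1]'

```text
clock: 17.95
eef_pos: [586.0, 191.4, 50.5]
orientation: [-180.0, -0.0, 0.5]
ft_force: [-2.6, -1.7, 4.7]
finger_gap: 52.9
```

It's seated: the force swung from -3 to +4.7 N at the expected height. I'll release slowly, then fully open.

Emit:
servo_tool --plan '[0, 0, 0, 0, 0, 0, 1, 0, 0, 0, 0, 0, 0, 1, 0, 0, 0, 0, 0, 0, 1, 0, 0, 0, 0, 0, 0, 1, 0, 0, 0, 0, 0, 0, 1]' --grip_force 5

```text
clock: 18.37
eef_pos: [586.2, 191.5, 50.1]
orientation: [-180.0, -0.1, 0.5]
ft_force: [-1.2, -0.6, 5.5]
finger_gap: 53.9
```

Emit:
servo_tool --plan '[0, 0, 0, 0, 0, 0, -0.4, 0, 0, 0, 0, 0, 0, -0.7, 0, 0, 0, 0, 0, 0, -1, 0, 0, 0, 0, 0, 0, -1, 0, 0, 0, 0, 0, 0, -1]'

```text
clock: 18.78
eef_pos: [585.6, 191.3, 49.5]
orientation: [180.0, 0.0, 0.5]
ft_force: [-0.5, 0.3, 0.4]
finger_gap: 79.4
```

Emit:
servo_tool --plan '[0, 0, 0, 0, 0, 0, -1, 0, 0, 0, 0, 0, 0, -1, 0, 0, 0, 0, 0, 0, -1, 0, 0, 0, 0, 0, 0, -1, 0, 0, 0, 0, 0, 0, -1]'

```text
clock: 19.2
eef_pos: [585.8, 191.3, 49.8]
orientation: [-180.0, -0.0, 0.5]
ft_force: [0.1, -1.0, 0.1]
finger_gap: 86.9
```

Rising straight up, then backing away toward -x to clear the top camera's view.

Emit:
servo_tool --plan '[0, 0, 5, 0, 0, 0, -1, 0, 0, 15, 0, 0, 0, -1, 0, 0, 30, 0, 0, 0, -1, 0, 0, 50, 0, 0, 0, -1, 0, 0, 75, 0, 0, 0, -1]'

```text
clock: 19.62
eef_pos: [585.1, 191.2, 125.4]
orientation: [180.0, 0.1, 0.5]
ft_force: [1.1, 0.6, -0.2]
finger_gap: 87.0
```

Emit:
servo_tool --plan '[0, 0, 25, 0, 0, 0, -1, 0, 0, 50, 0, 0, 0, -1, 0, 0, 75, 0, 0, 0, -1, -10, 0, 90, 0, 0, 0, -1, -20, 0, 100, 0, 0, 0, -1]'

```text
clock: 20.03
eef_pos: [566.4, 191.8, 228.2]
orientation: [-179.9, -0.2, 0.5]
ft_force: [0.6, -0.1, 0.7]
finger_gap: 86.9
```

Emit:
servo_tool --plan '[-10, -20, 0, 0, 0, 0, -1, -20, -40, 0, 0, 0, 0, -1, -30, -60, 0, 0, 0, 0, -1, -40, -80, 0, 0, 0, 0, -1, -50, -100, 0, 0, 0, 0, -1]'

```text
clock: 20.45
eef_pos: [515.2, 90.7, 225.9]
orientation: [-180.0, -0.1, 0.5]
ft_force: [0.8, -0.0, 0.2]
finger_gap: 87.2
```

Emit:
servo_tool --plan '[-5, -20, 0, 0, 0, 0, -1, -10, -40, 0, 0, 0, 0, -1, -10, -60, 0, 0, 0, 0, -1, -10, -80, 0, 0, 0, 0, -1, -10, -80, 0, 0, 0, 0, -1]'

```text
clock: 20.87
eef_pos: [505.8, 7.0, 225.9]
orientation: [179.9, -0.1, 0.2]
ft_force: [0.5, 0.6, -0.4]
finger_gap: 86.9
```

```bash
python3 - <<'E'
from h import *
im,d=cam('top'); cv2.imwrite('pics/t7.png',im[:,:,::-1])
cv2.imwrite('pics/t7.png',np.hstack([cv2.resize(im[90:330,100:520],(560,320)),cv2.resize(im[165:245,210:270],(240,320),interpolation=2)])[:,:,::-1])
s=load('top'); print(pts(s,[(240,195),(239,205),(238,215)]))
E
```

```text
[[645.3 185.6  62.5]
 [618.1 187.3  62.8]
 [591.3 189.3  60.4]]
```

View pics/t7.png

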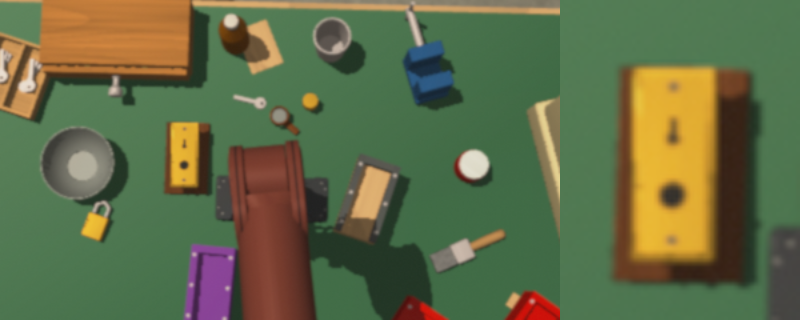

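The plate lies on the rest (crop corners 622,67 / 718,67 / 714,262 / 630,262), and the bystanders look unmoved. One numeric check, then I hand in.

```bash
python3 - <<'E'
from h import *
s=load('top')
P=pts(s,[(210+(u-560)/4-.4,165+v/4-.4) for u,v in[(630,262),(714,262),(718,67),(622,67)]],60)
f=(P[0]+P[1])/2;r=(P[2]+P[3])/2;c=(f+r)/2;th=np.radians(.5);w=c[:2]-[617.75,191.6]
ang=np.degrees(np.arctan2(*(r-f)[1::-1]))
print(c,np.linalg.norm(r-f),'ang',ang,'along',w@[np.cos(th),np.sin(th)],'cross',w@[-np.sin(th),np.cos(th)])
if abs(w[0])<12 and abs(w[1])<7: print(manip.close_job())
E
```

```text
[616.675 192.025  60.   ] 132.2884159705604 ang 2.6212455013166993 along -1.0712502897072207 cross 0.43436484296303657
the job is handed in; nothing more can be done
None
```

The escutcheon now lies flat, lengthwise and centred on the polishing rest, and the job is handed in at about 21 s on the robot's clock.

- **Dragging out:** I found its top by touch about 1.8 mm above the flange. I then dragged it about 55 mm along the channel. The readings between moves showed 6–13.5 N of press. The early readings of 6 N and 8 N were at or below the level where the fingers may slip, but the pictures showed no slip. That put its centre about 17 mm from the front edge, giving roughly 48 mm of overhang.
- **Pinching and placing:** I gripped the overhang by its long sides at 58 N, and it stayed level on the way. At the rest I lowered it until the force showed contact, let go and backed the arm away.
- **Last check (top camera):** The centre is about 1 mm off lengthwise and 0.4 mm crosswise. Its angle reads about 2° off the rest's axis, mostly from reading blurred corners; the gripper was within about 0.1° of that axis when it let go. Its top reads 60–63 mm by depth, where 61.8 is expected. The other objects in the final crop look unmoved.
- **Disagreement:** The top and wrist cameras differed by up to 2 mm on the block's position, which is within the stated calibration.

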